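# Clear the in-use tag and hold the microscope's acoustic hood open

## Task

The scan is over and a colleague wants to change the sample: take the white in-use tag off its hook on the acoustic hood and lay it in the metal tray, then open the hood, whose lid has one round knob that is both its handle and its catch. The catch may be on or off and the plain knob does not show which, so give a gentle tug: if the lid is caught do not force it, turn the knob about a quarter turn either way and tug again until it comes free. Lift the lid some 30 to 45 degrees and finish while holding it there, because it falls shut if let go; leave everything else on the bench where it is.

Things in the scene. Friction and masses are not known exactly. Their poses are not given: they have to be found in the camera images.
- hood: White-walled box with a grey lid, 240 deep (x) x 260 wide (y) x 150 high with the lid, fixed to the bench. Origin: centre of its underside; its front looks along its own -x (towards the robot), z up.
- lid_panel: The hood's grey lid, 246 x 268 x 20 thick, 0.75 to 1 kg with what it carries. Origin: middle of the hinge line at the rear edge (+x side), at the level of the lid's underside; shut, its x and y axes are those of the hood and the lid lies from x = 0 to -246 mm, z 0 to 20 mm. The front edge rises when it opens.
- hood_lid (a joint): Opening angle of the lid in rad: 0 shut, grows as the front edge rises about the lid's own y axis, stop at 1.2. It falls shut by its own weight; about 5 to 7 N at the knob carry it.
- knob (a point): Point on the axis of the lid's only knob: round, fluted, black, 36 diameter, gripped from 12 to 40 mm above the lid's top face, on a thin neck; this point is 26 mm above that face, 194 mm from the hinge line, 52 mm behind the lid's front edge. Axis square to the lid. It turns either way without stops, with slight friction (0.06 N m), and stays where left. Axes as the lid's.
- catch_axis (a point): Point on the knob's axis 11 mm below the lid's underside, where a hidden 30 mm steel finger turns with the knob. Pointing within about 63 degrees of the front it lies under the lip: caught, the lid rises some 3 mm at the knob and stops dead; else it is free. It starts anywhere within 97 degrees of the front; one or two quarter turns the same way always free a caught lid. Axes as the lid's.
- catch_lip: Steel lip, 20 x 80 x 4, fixed inside the hood at the front, hidden under the shut lid; only the knob's finger pulls on it, and with no more than 60 N. Origin: centre of its underside, axes as the hood's.
- tag: White plastic in-use tag, a plate 8 thick (own x) x 48 wide (y) x 103 tall (z), 35 g, with a hole 26 wide x 28 tall whose upper edge is 26 mm below the plate's top. Origin: centre of the plate. It hangs upright on the hook, faces to the hood's front and back, its top 15 mm higher than the lid's top face, its side edges free, 30 mm of air between it and the lid's edge.
- tag_hook (a point): Seat of the steel hook (6 mm round bar) on the lid's front edge, 34 mm in front of the edge, 75 mm from the lid's middle towards its -y side: centre of the bar where the tag hangs. The bar's tip is 13 mm farther forward (-x) and 11 mm higher. Lifted 14 to 20 mm, the tag's hole clears the tip and it can be drawn forward off the hook. Axes as the lid's.
- tray: Shallow open metal tray on the bench, 220 (x) x 150 (y) x 25 high, walls and floor 4 mm, fixed. Origin: centre of its underside.
- probe_box: Bystander: flat black and grey box 75 x 55 x 20. Origin: centre of its underside.
- petri_dish: Bystander: clear round dish, 64 diameter, 15 high. Origin: centre of its underside.
- solvent_bottle: Bystander: white bottle, 60 diameter, 130 high. Origin: centre of its underside.
- disc_jar: Bystander: amber jar with black cap, 50 diameter, 60 high. Origin: centre of its underside.
- tape_roll: Bystander: grey ring of tape lying flat, 84 diameter, 19 high. Origin: centre of its underside.
- screwdriver: Bystander: screwdriver 160 long lying on the bench. Origin: under its middle.
- objective_can: Bystander: brass can, 42 diameter, 60 high. Origin: centre of its underside.
Mind the look-alikes: they are no part of the job. Of the things like the tag, leave any that is purple; of the rest the smaller one is meant.

How it is judged (in metres and radians):
On the way, in this order (a step that is already met when the one before it is completed fails the run):
1. the tag is off its hook and lies in the tray, let go and at rest (x of tag in the frame of tray between -0.105 and 0.105 m and y of tag in the frame of tray between -0.07 and 0.07 m and height (world z) of tag below 0.03 m and linear speed of tag below 0.03 m/s and contact force between the fingers and tag below 0.1 N), for 0.2 s.
2. the lid has been tugged: it pulls on its catch, or it rises ((contact force between catch_lip and anything else above 2 N or value of joint hood_lid above 0.05 rad)), for 0.02 s.
At the end, for the whole second after the job is handed in: The lid stands still between 0.42 and 1.0 rad (24 to 57 degrees) open, carried by the gripper's fingers (more than 1 N between fingers and lid or knob); the tag lies in the tray (its centre within the tray's outline and less than 30 mm above the bench), at rest and not touched by the fingers (all of step 1 and value of joint hood_lid between 0.42 and 1 rad and velocity of joint hood_lid between -0.1 and 0.1 rad/s and contact force between the fingers and lid_panel above 1 N); the arm keeps its last pose, push and grip.
It fails at once if the caught lid is forced: more than 60 N on the catch lip (contact force between catch_lip and anything else above 60 N).
It fails at once if the lid is opened before the tag is in the tray (value of joint hood_lid above 0.1 rad and horizontal distance between tag and tray above 0.15 m).
It fails at once if a bystander is moved more than 30 mm (distance of any of probe_box, petri_dish, solvent_bottle, disc_jar, tape_roll, screwdriver, objective_can from where it was at the start of the episode above 0.03 m).
It also fails if it takes over 69 s, if anything falls off the work surface, if the arm or the gripper's body presses on something with over 40 N, if the wrist force passes 120 N, or if a joint passes its speed limit or range.

## Robot

A 6-joint arm with a two-finger parallel gripper is mounted at the origin on the work surface. World frame = base frame: x ahead of the robot, y to its left, z up, the work surface at z = 0. Lengths are in mm, angles in rad, forces in N, time in s.
With the tool pointing down it reaches from about 275 to 1000 mm from the base axis. Payload 8.4 kg.
Tool frame: the origin (TCP) lies at the very end of the fingers, on their centre line; the grasp point (between the pads) lies 19 mm behind it; z points along the fingers, x is the direction in which the jaws open and shut, and the axes are right-handed (so a half turn about z gives the same grasp; the last joint's range is limited). The gripper opens to 85 mm and grips with 20 to 120 N. Pads are 22 mm wide; open, the fingers measure 114 mm over their backs; the gripper's body (76 mm by 85 mm) begins 54 mm behind the grasp point. The pads swing forward as they close: fully open they stand 13 mm farther back than shut.
Start: joints at [1.185, 0.353, 1.633, -0, 1.155, -0.002], TCP at [234.028, 579.533, 231.281] pointing down, gripper open.
Joint ranges: [-2.63, 2.63], [-0.92, 2.1], [0.06, 2.66], [-1.3, 4.44], [0, 2.69], [-3.02, 3.02]. Speed limits (rad/s): [2.22, 2.22, 2.79, 3.14, 3.14, 3.14].

## Interface

Orientations are given as [roll, pitch, yaw] about the fixed x, y, z axes, in that order (R = Rz(yaw) Ry(pitch) Rx(roll)).
In Python, from rig import r gives the robot as it stands.
- The arm moves only by the tool arm_command, never from a script. Its argument "targets" is a list of rows, each a list of 6 numbers: the shift along the tool's x, y, z in m, then the turn, a rotation vector about the tool's x, y, z in rad. A call has 1 to 20 rows; each row shifts and turns the commanded pose from where the row before left it, along the tool's axes as they then stand; what a row does not reach is not made up. A row lasts 1/12 s, in which the tool goes at most 41.7 mm and 7.16 degrees, less where a joint would pass 70% of its speed; a pose out of reach is approached as far as the arm can. A call is refused whole if a number of a shift passes 0.0417 or a number of a turn 0.125, either way. A call with a gripper value outside its range is refused whole. "fingers" is the finger opening in m, from 0 to 0.0854, set as the call begins (left out, the last holds). The fingers move at their own pace and stop on an object; "squeeze" is the grip in N (left out, the last holds). Time passes only in rows, so rows that do not move let the fingers close. It gives the time, the measured TCP pose, the force and the opening at its end, in the units of the state.
- r.sense(): the state, without advancing time (a new reading comes with each control period).
- r.grab_frame(name): name is "side" or "top" or "wrist"; returns a dict with "image" (384x512x3 uint8, blue, green, red), "fx", "fy", "cx", "cy" (pixels), "xyz" and "orientation" of the camera in the world. Camera axes: x right, y down, z forward; pixel columns grow to the right and rows downward; lengths in mm; the calibration is good to about 2 mm. A picture is of the moment at which its call begins. There is no depth.
- r.sign_off(): hands the job in, once; it reports no verdict.
The state is a dict: "clock": time; "qpos": joint angles; "qvel": joint speeds; "joint_efforts": joint torques, N m; "eef_pos": TCP position; "tcp_rot": TCP orientation; "contact_force": force on the tool from outside, world axes, zero at the start; "wrist_torque": the same for the moment, N m; "opening": opening from 0.0 (shut) to 1.0 (fully open).
Only numpy, scipy, OpenCV 4.12 (cv2) and the standard library are available. Lean on these libraries where they do the work, as an engineer would, in place of code of your own. Each camera call takes 0.05 s, during which the arm holds its last target.

## Working session

There is one attempt and no reset: what is moved stays moved. The work goes in short steps, Python scripts to look and compute and a tool call to move; the robot and the scene stay as the last step left them, time stands still between calls to the robot, and variables do not carry over. Pictures are saved under pics/ and viewed, and the job is handed in when it is done.

Besides the shell and the picture viewer there is one more tool, called after "Request:" as name(argument=value, ...) on one line, values as JSON. arm_command: Moves the arm, as the interface text tells. Its arguments: {"type":"object","properties":{"targets":{"type":"array"},"fingers":{"type":"number"},"squeeze":{"type":"number"}},"required":["targets"]}

```bash
ls; mkdir -p pics
python3 - <<'E'
from rig import r
import cv2
print(r.sense())
for n in ["side","top","wrist"]:
    f=r.grab_frame(n); cv2.imwrite(f"pics/{n}0.png",f["image"])
    print(n,{k:v for k,v in f.items() if k!="image"})
E
```

```text
pics
{'clock': 0.0, 'qpos': array([ 1.18457615e+00,  3.53644117e-01,  1.63411561e+00, -1.47927601e-05,
        1.15520551e+00, -2.41569170e-03]), 'qvel': array([ 5.96758925e-04, -1.63206043e-03,  1.38670321e-03,  2.50707027e-05,
       -2.92458263e-04, -1.28537695e-03]), 'joint_efforts': array([-4.80435236e-03, -6.05238318e+01, -3.42058361e+01, -2.95531117e-04,
        9.15739074e-03, -5.19711740e-07]), 'eef_pos': array([233.86934884, 579.09140855, 230.5721245 ]), 'tcp_rot': array([3.14158244e+00, 1.37262086e-03, 1.18699782e+00]), 'contact_force': array([-0.28408174,  0.50205545,  0.40225318]), 'wrist_torque': array([0.00179061, 0.04076402, 0.02587809]), 'opening': 1.0011790982115196}
side {'fx': 448.9885568953751, 'fy': 448.9885568953751, 'cx': 254.24798390538305, 'cy': 195.35323070205348, 'xyz': array([-208.39458941, -760.05535921,  960.12071599]), 'orientation': array([-2.23529945e+00,  1.45922095e-03, -8.05954623e-01])}
top {'fx': 463.6774698215856, 'fy': 463.6774698215856, 'cx': 260.37644072252766, 'cy': 188.74583450390324, 'xyz': array([ 326.94251331,  -34.03353167, 1786.84198285]), 'orientation': array([-3.00619596, -0.010881  , -1.59571806])}
wrist {'fx': 320.2165409184388, 'fy': 320.2165409184388, 'cx': 258.34461426906915, 'cy': 190.4711415527288, 'xyz': array([156.05999874, 611.67075958, 372.83230151]), 'orientation': array([2.80773564e+00, 1.56330806e-03, 1.18717869e+00])}
```

View pics/side0.png

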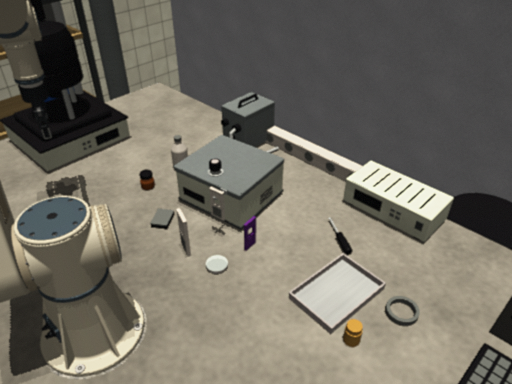

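View pics/top0.png

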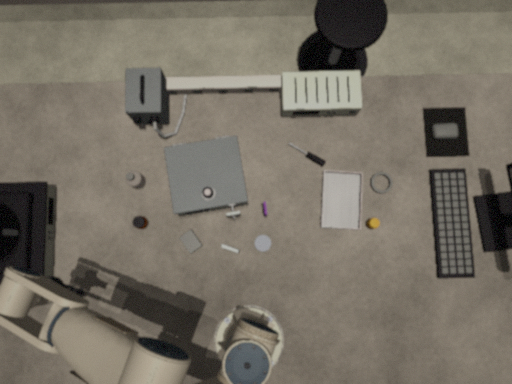

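View pics/wrist0.png

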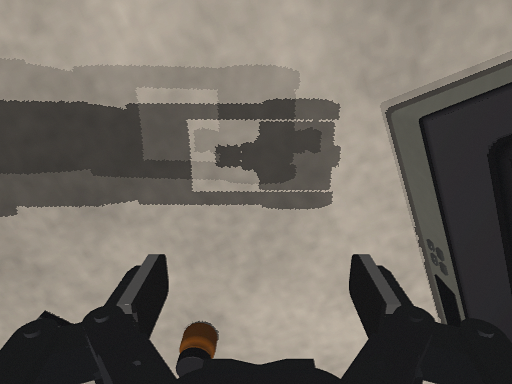

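Run:
```python
import cv2
a=cv2.imread("pics/side0.png")[120:280,130:300]; cv2.imwrite("pics/s_z.png",cv2.resize(a,None,fx=4,fy=3.7,interpolation=cv2.INTER_CUBIC))
a=cv2.imread("pics/top0.png")[130:260,120:280]; cv2.imwrite("pics/t_z.png",cv2.resize(a,None,fx=4.5,fy=4.5,interpolation=cv2.INTER_CUBIC))
```

```text
(no output)
```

View pics/s_z.png

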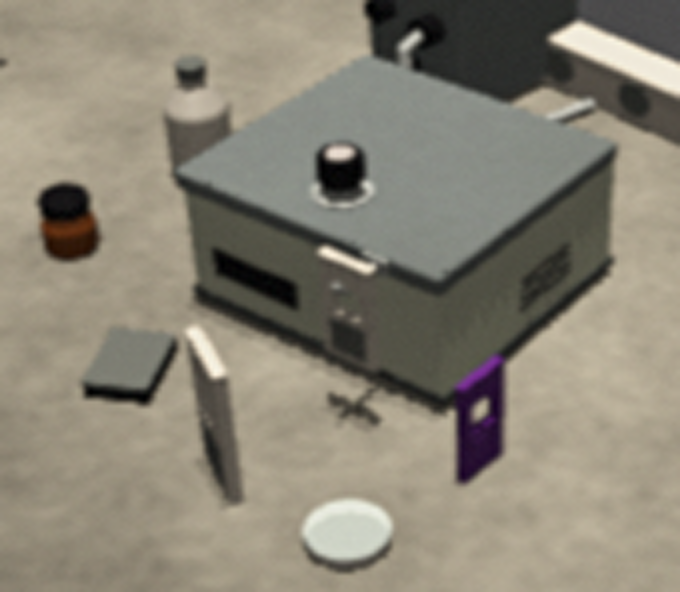

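View pics/t_z.png

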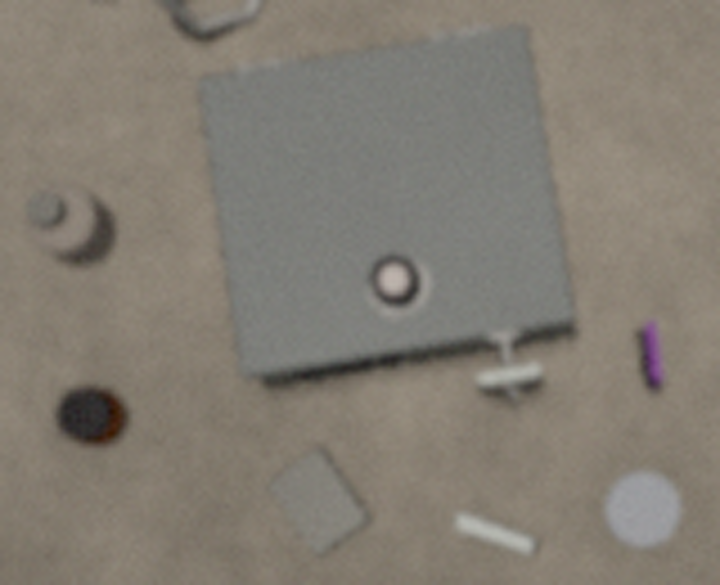

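```bash
cat > h.py <<'E'
import numpy as np, cv2
from scipy.spatial.transform import Rotation as R
def ray(f,u,v):
    d=R.from_euler('xyz',f["orientation"]).as_matrix()@np.array([(u-f["cx"])/f["fx"],(v-f["cy"])/f["fy"],1])
    return np.array(f["xyz"],float),d
def onz(f,u,v,z):
    o,d=ray(f,u,v); return o+d*(z-o[2])/d[2]
def tri(f1,p1,f2,p2):
    o1,d1=ray(f1,*p1);o2,d2=ray(f2,*p2)
    s=np.linalg.lstsq(np.c_[d1,-d2],o2-o1,rcond=None)[0]
    a=o1+d1*s[0];b=o2+d2*s[1]
    return (a+b)/2,np.linalg.norm(a-b)
def proj(f,p):
    c=R.from_euler('xyz',f["orientation"]).as_matrix().T@(np.array(p,float)-f["xyz"])
    return c[0]/c[2]*f["fx"]+f["cx"],c[1]/c[2]*f["fy"]+f["cy"]
E
python3 - <<'E'
from rig import r
from h import *
np.set_printoptions(precision=1,suppress=True)
t=r.grab_frame("top"); s=r.grab_frame("side")
c=np.array([(200,78),(528,27),(573,325),(240,375)])/4.5+[120,130]
P=np.array([onz(t,*p,150) for p in c]);print(P)
for i in range(4):print(np.linalg.norm(P[i]-P[(i+1)%4]), np.degrees(np.arctan2(*(P[(i+1)%4]-P[i])[[1,0]])))
print("ctr",P.mean(0))
T=lambda x,y:(x/4.5+120,y/4.5+130)
S=lambda x,y:(x/4+130,y/3.7+120)
print("knobtop t",onz(t,*T(395,278),190),"s",onz(s,*S(341,152),190), tri(t,T(395,278),s,S(341,152)))
print("tag top ends t",onz(t,*T(478,381),165),onz(t,*T(541,372),165),"s",onz(s,*S(320,251),165),onz(s,*S(375,269),165))
print("decoy", onz(t,*T(458,522),110),onz(t,*T(533,546),110),"s",onz(s,*S(192,332),110),onz(s,*S(222,374),110), tri(t,T(495,534),s,S(207,353)))
print("purple",tri(t,T(651,355),s,S(480,373)))
for n,p in dict(petri=(263,243),probe=(191,241),bottle=(134,179),jar=(140,222)).items(): print(n,onz(t,*p,15))
# tray
for p in [(323,171),(362,172),(359,230),(321,227)]: print("tray",onz(t,*p,25))
for p in [(345,256),(384,286),(332,328),(290,293)]: print("tray s",onz(s,*p,25))
E
```

```text
[[707.9 284.  150. ]
 [743.9  21.1 150. ]
 [502.3  -9.9 150. ]
 [469.1 252.  150. ]]
265.3158685404219 -82.20323834891963
243.58169305423536 -172.6729452880615
264.0248066613253 97.22748934958294
240.95128208968444 7.6320324260138195
ctr [605.8 136.8 150. ]
knobtop t [537.7 125.8 190. ] s [540.7 127.  190. ] (array([538. , 125.1, 192. ]), np.float64(1.623831539200061))
tag top ends t [458.6  64.6 165. ] [464.5  15.5 165. ] s [459.2  62.3 165. ] [471.1  16.  165. ]
decoy [350.9  85.6 110. ] [330.5  26.2 110. ] s [368.6 107.3 110. ] [351.6  51.8 110. ] (array([341.5,  54.2, 136.1]), np.float64(2.5260493532858375))
purple (array([483.4, -73.6, 103.1]), np.float64(5.426506933960807))
petri [359.7 -64.1  15. ]
probe [374.  208.7  15. ]
bottle [617.1 427.   15. ]
jar [450.7 402.2  15. ]
tray [ 629.9 -302.6   25. ]
tray [ 622.5 -453.3   25. ]
tray [ 399.6 -429.7   25. ]
tray [ 414.4 -285.7   25. ]
tray s [ 628.2 -317.5   25. ]
tray s [ 608.  -457.4   25. ]
tray s [ 403.2 -435.4   25. ]
tray s [ 415.3 -290.6   25. ]
```

The hook tag is at about (462, 40) with its top at z 165. The hood yaw is about 7.5°, the knob is at (537, 126), and the tray is at (515, -371) with yaw -5.5°. The sizes and heights agree with the given ones. Next I turn the jaws to lie along the hood's y axis and go above the tag.

Request:
arm_command(targets=[[0, 0, 0, 0, 0, -0.103], [0, 0, 0, 0, 0, -0.103], [0, 0, 0, 0, 0, -0.103], [0, 0, 0, 0, 0, -0.103], [0, 0, 0, 0, 0, -0.103]], fingers=0.066)

```text
clock: 0.67
eef_pos: [234.0, 579.4, 231.1]
tcp_rot: [-3.141, 0.0, 1.707]
contact_force: [-0.2, 0.2, -0.1]
opening: 0.773
```

Request:
arm_command(targets=[[-0.0353, 0.0097, -0.00125, 0, 0, 0], [-0.0353, 0.0097, -0.00125, 0, 0, 0], [-0.0353, 0.0097, -0.00125, 0, 0, 0], [-0.0353, 0.0097, -0.00125, 0, 0, 0], [-0.0353, 0.0097, -0.00125, 0, 0, 0], [-0.0353, 0.0097, -0.00125, 0, 0, 0], [-0.0353, 0.0097, -0.00125, 0, 0, 0], [-0.0353, 0.0097, -0.00125, 0, 0, 0], [-0.0353, 0.0097, -0.00125, 0, 0, 0], [-0.0353, 0.0097, -0.00125, 0, 0, 0], [-0.0353, 0.0097, -0.00125, 0, 0, 0], [-0.0353, 0.0097, -0.00125, 0, 0, 0], [-0.0353, 0.0097, -0.00125, 0, 0, 0], [-0.0353, 0.0097, -0.00125, 0, 0, 0], [-0.0353, 0.0097, -0.00125, 0, 0, 0], [-0.0353, 0.0097, -0.00125, 0, 0, 0], [0, 0, 0, 0, 0, 0]])

```text
clock: 2.08
eef_pos: [464.0, 35.1, 251.8]
tcp_rot: [3.14, 0.002, 1.699]
contact_force: [0.0, 0.4, -0.1]
opening: 0.772
```

Run:
```python
from rig import r
import cv2
f=r.grab_frame("wrist"); cv2.imwrite("pics/wrist1.png",f["image"])
import pickle; pickle.dump(f,open("w1.pkl","wb"))
s=r.sense()
for k in("clock","qpos","eef_pos","tcp_rot","contact_force","opening"):print(k,s[k])
```

```text
clock 2.1333
qpos [ 7.73942964e-02  7.67051884e-02  1.94075625e+00 -5.39055459e-04
  1.12347076e+00 -1.61991702e+00]
eef_pos [462.80278257  37.22742904 251.45101307]
tcp_rot [3.14095692e+00 5.18010105e-04 1.69754417e+00]
contact_force [-0.16520475 -0.30368324 -0.03788573]
opening 0.7695997678557923
```

View pics/wrist1.png

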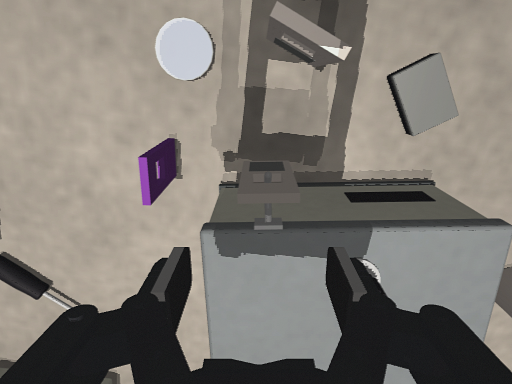

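Run:
```python
import pickle,cv2
from h import *
f=pickle.load(open("w1.pkl","rb"))
np.set_printoptions(precision=1,suppress=True)
a=f["image"][150:245,190:360]; cv2.imwrite("pics/w1z.png",cv2.resize(a,None,fx=4.5,fy=4.5,interpolation=cv2.INTER_CUBIC))
for p in [(237,201),(299,201)]:print(onz(f,*p,165))
for p in [(203,225),(508,221)]:
  print("lid front top",onz(f,*p,150))
```

```text
[470.1  19.8 165. ]
[464.   66.9 165. ]
lid front top [501.1  -6.6 150. ]
lid front top [464.7 245.  150. ]
```

View pics/w1z.png

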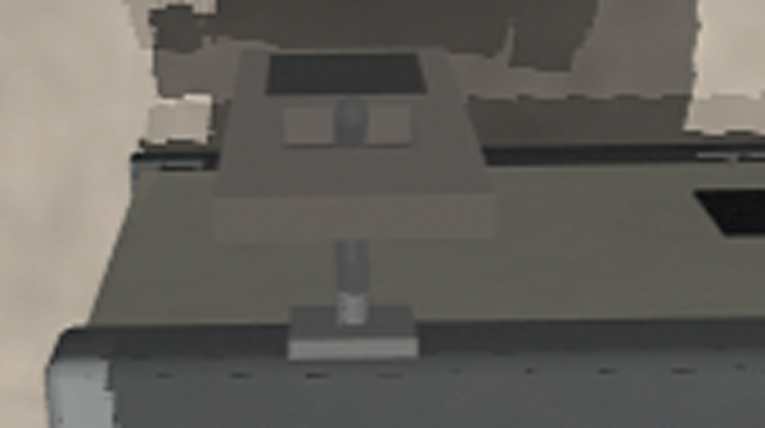

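The tag's top face centres at pixel (269,198), about (464, 43). The fingers straddle it, so I shift 5 mm, go down to TCP z 132, and grip.

Request:
arm_command(targets=[[0.005, 0.001, 0.0, 0, 0, 0], [0, 0, 0.0133, 0, 0, 0], [0, 0, 0.0133, 0, 0, 0], [0, 0, 0.0133, 0, 0, 0], [0, 0, 0.0133, 0, 0, 0], [0, 0, 0.0133, 0, 0, 0], [0, 0, 0.0133, 0, 0, 0], [0, 0, 0.0133, 0, 0, 0], [0, 0, 0.0133, 0, 0, 0], [0, 0, 0.0133, 0, 0, 0], [0, 0, 0, 0, 0, 0]])

```text
clock: 3.05
eef_pos: [460.1, 46.5, 129.6]
tcp_rot: [-3.138, -0.0, 1.704]
contact_force: [-0.7, 0.6, -0.5]
opening: 0.775
```

Request:
arm_command(targets=[[0, 0, 0, 0, 0, 0], [0, 0, 0, 0, 0, 0], [0, 0, 0, 0, 0, 0], [0, 0, 0, 0, 0, 0], [0, 0, 0, 0, 0, 0], [0, 0, 0, 0, 0, 0]], fingers=0.035, squeeze=25)

```text
clock: 3.55
eef_pos: [462.4, 45.0, 132.0]
tcp_rot: [3.141, -0.0, 1.702]
contact_force: [0.1, 0.4, 0.9]
opening: 0.553
```

```bash
cat > look.py <<'E'
import sys,cv2
from rig import r
import pickle
tag=sys.argv[1]
for n in sys.argv[2:]:
    f=r.grab_frame(n); cv2.imwrite(f"pics/{n}{tag}.png",f["image"]); pickle.dump(f,open(f"{n}{tag}.pkl","wb"))
s=r.sense()
for k in("clock","qpos","eef_pos","tcp_rot","contact_force","wrist_torque","opening"):print(k,s[k])
E
python3 look.py 2 wrist
```

```text
clock 3.6
qpos [ 9.36930818e-02  2.36594837e-01  2.05928661e+00  1.59607409e-04
  8.44910232e-01 -1.60810564e+00]
eef_pos [462.409911    44.9995269  131.97059138]
tcp_rot [ 3.14078778e+00 -8.94971162e-05  1.70169286e+00]
contact_force [0.40950326 0.26642558 2.06162426]
wrist_torque [0.13621385 0.00294891 0.03739563]
opening 0.5527928799793209
```

View pics/wrist2.png

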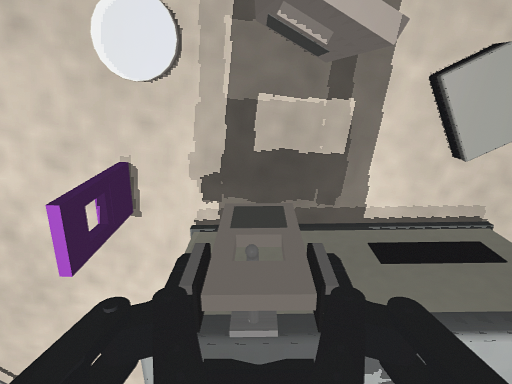

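The opening is 47 mm, so the tag is held by its edges. I lift 17 mm, draw it forward, then raise it.

Request:
arm_command(targets=[[0, 0, -0.0057, 0, 0, 0], [0, 0, -0.0057, 0, 0, 0], [0, 0, -0.0057, 0, 0, 0], [0, 0, 0, 0, 0, 0], [0, 0, 0, 0, 0, 0], [0, -0.008, 0, 0, 0, 0], [0, -0.008, 0, 0, 0, 0], [0, -0.008, 0, 0, 0, 0], [0, -0.008, 0, 0, 0, 0], [0, -0.008, 0, 0, 0, 0], [0, 0, 0, 0, 0, 0], [0, 0, 0, 0, 0, 0]])

```text
clock: 4.6
eef_pos: [422.1, 39.7, 148.8]
tcp_rot: [3.141, 0.0, 1.702]
contact_force: [-0.4, -1.0, -0.2]
opening: 0.556
```

```bash
python3 look.py 3 wrist
```

```text
clock 4.65
qpos [ 9.02559931e-02  1.50017628e-01  2.12357234e+00  8.05851063e-06
  8.67228279e-01 -1.61172741e+00]
eef_pos [422.66657354  39.76036176 148.88991839]
tcp_rot [3.14081864e+00 2.55446414e-05 1.70197818e+00]
contact_force [ 0.32365064  0.21180253 -0.98335628]
wrist_torque [-0.00877462 -0.00722269  0.00603683]
opening 0.5551250802784848
```

View pics/wrist3.png

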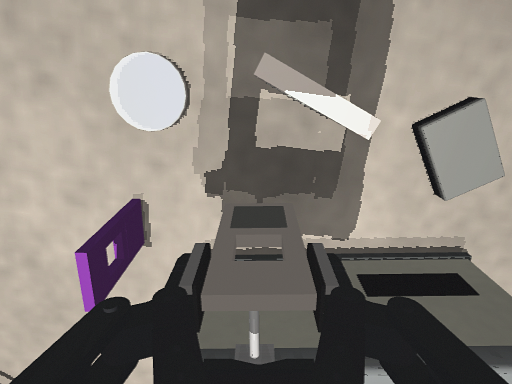

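The tag is off the hook: the bar at (254,335) is bare. Now I raise it, turn, cross to the tray, and tilt.

Request:
arm_command(targets=[[0, 0, -0.02, 0, 0, 0], [0, 0, -0.02, 0, 0, 0], [0, 0, -0.02, 0, 0, 0.0757], [0, 0, -0.02, 0, 0, 0.0757], [0, 0, -0.02, 0, 0, 0.0757], [0, 0, 0, 0, 0, 0]])

```text
clock: 5.15
eef_pos: [425.0, 40.0, 252.3]
tcp_rot: [3.136, -0.001, 1.471]
contact_force: [0.9, 0.6, 0.2]
opening: 0.549
```

Request:
arm_command(targets=[[-0.0286, 0.0101, 0, 0, 0, 0], [-0.0286, 0.0101, 0, 0, 0, 0], [-0.0286, 0.0101, 0, 0, 0, 0], [-0.0286, 0.0101, 0, 0, 0, 0], [-0.0286, 0.0101, 0, 0, 0, 0], [-0.0286, 0.0101, 0, 0, 0, 0], [-0.0286, 0.0101, 0, 0, 0, 0], [-0.0286, 0.0101, 0, 0, 0, 0], [-0.0286, 0.0101, 0, 0, 0, 0], [-0.0286, 0.0101, 0, 0, 0, 0], [-0.0286, 0.0101, 0, 0, 0, 0], [-0.0286, 0.0101, 0, 0, 0, 0], [-0.0286, 0.0101, 0, 0, 0, 0], [-0.0286, 0.0101, 0, 0, 0, 0], [0, 0, 0, 0, 0, 0], [0, 0, 0, 0, 0, 0]])

```text
clock: 6.48
eef_pos: [524.8, -373.6, 247.2]
tcp_rot: [-3.141, -0.001, 1.474]
contact_force: [-1.2, 0.6, -0.7]
opening: 0.555
```

Request:
arm_command(targets=[[0, 0, 0, -0.1, 0, 0], [0, 0, 0, -0.1, 0, 0], [0, 0, 0, -0.1, 0, 0], [0, 0, 0, -0.1, 0, 0], [0, 0, 0, -0.1, 0, 0], [0, 0, 0, -0.1, 0, 0], [0, 0, 0, 0, 0, 0], [0, 0, 0, 0, 0, 0]])

```text
clock: 7.15
eef_pos: [523.8, -370.9, 247.6]
tcp_rot: [2.555, -0.003, 1.475]
contact_force: [-0.2, -0.4, -0.1]
opening: 0.556
```

```bash
python3 look.py 4 wrist side; python3 -c "
from rig import r
from h import *
s=r.sense(); print(R.from_euler('xyz',s['tcp_rot']).as_matrix().round(3))"
```

```text
clock 7.25
qpos [-0.81464588  0.18687597  1.9596873   0.66157887  0.63931712 -2.75948537]
eef_pos [ 525.51751224 -371.92191355  248.9422349 ]
tcp_rot [ 2.55316591e+00 -7.76763287e-04  1.47634042e+00]
contact_force [ 0.12028556 -0.71775087  0.26900785]
wrist_torque [0.04192151 0.30495179 0.00090997]
opening 0.5543918259255269
[[ 0.094  0.828  0.553]
 [ 0.996 -0.079 -0.052]
 [ 0.001  0.555 -0.832]]
```

View pics/wrist4.png

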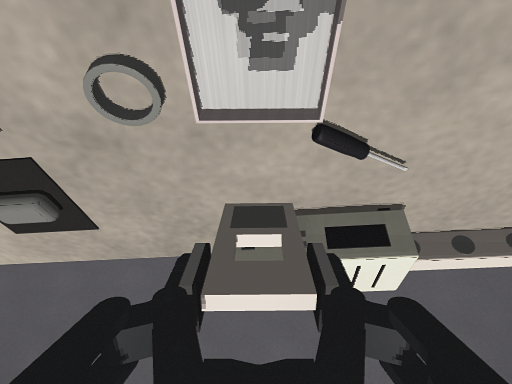

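View pics/side4.png

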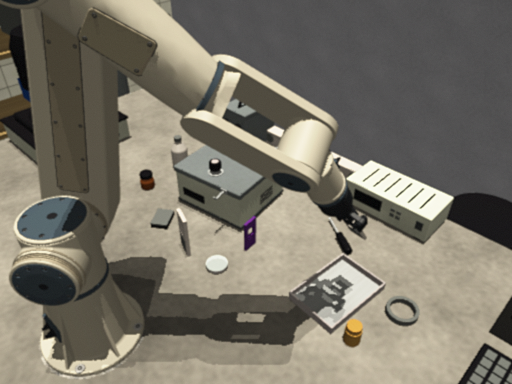

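Request:
arm_command(targets=[[0, -0.00847, 0.0127, 0, 0, 0], [0, -0.00847, 0.0127, 0, 0, 0], [0, -0.00847, 0.0127, 0, 0, 0], [0, -0.00847, 0.0127, 0, 0, 0], [0, -0.00847, 0.0127, 0, 0, 0], [0, -0.00847, 0.0127, 0, 0, 0], [0, -0.00847, 0.0127, 0, 0, 0], [0, -0.00847, 0.0127, 0, 0, 0], [0, 0, 0, 0, 0, 0], [0, 0, 0, 0, 0, 0]])

```text
clock: 8.08
eef_pos: [532.0, -370.4, 136.4]
tcp_rot: [2.576, -0.003, 1.469]
contact_force: [0.2, -0.1, 0.6]
opening: 0.554
```

```bash
python3 look.py 5 wrist side
```

```text
clock 8.1833
qpos [-0.79418442  0.35823379  2.02685762  0.88911349  0.45876529 -3.01535057]
eef_pos [ 531.77649252 -370.92214844  137.31545666]
tcp_rot [ 2.57469451e+00 -1.91242503e-03  1.46854052e+00]
contact_force [ 0.76071052 -0.6776038  -1.04502814]
wrist_torque [0.08862491 0.27197186 0.03115383]
opening 0.5516137247781351
```

View pics/wrist5.png

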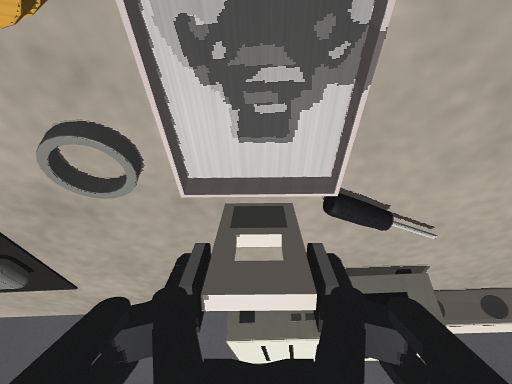

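q6 sits at its limit, so I reduce the tilt. About 15° is enough for the tag to topple.

Request:
arm_command(targets=[[0, 0, 0, 0.1, 0, 0], [0, 0, 0, 0.1, 0, 0], [0, 0, 0, 0.1, 0, 0], [0, 0, 0, 0, 0, 0], [0, 0, 0, 0, 0, 0]])

```text
clock: 8.6
eef_pos: [534.9, -367.3, 137.6]
tcp_rot: [2.786, -0.011, 1.479]
contact_force: [-0.4, -0.1, -0.9]
opening: 0.556
```

```bash
python3 look.py 6 ; python3 -c "
from rig import r
from h import *
s=r.sense(); M=R.from_euler('xyz',s['tcp_rot']).as_matrix();print(M.round(3)); print(M.T@(np.array([542,-374,76])-s['eef_pos']))"
```

```text
clock 8.6
qpos [-0.7163236   0.37799633  1.89265188  0.37448199  0.61836707 -2.47229509]
eef_pos [ 534.87429657 -367.3140905   137.57091135]
tcp_rot [ 2.78646456 -0.01149265  1.47899359]
contact_force [-0.35631804 -0.12959852 -0.93631486]
wrist_torque [0.0687845  0.12935158 0.05678677]
opening 0.5558111447705939
[[ 0.092  0.933  0.347]
 [ 0.996 -0.09  -0.021]
 [ 0.011  0.348 -0.938]]
[ -6.71171597 -14.1558243   60.34086233]
```

Request:
arm_command(targets=[[-0.0011, -0.0025, 0.0105, 0, 0, 0], [-0.0011, -0.0025, 0.0105, 0, 0, 0], [-0.0011, -0.0025, 0.0105, 0, 0, 0], [-0.0011, -0.0025, 0.0105, 0, 0, 0], [-0.0011, -0.0025, 0.0105, 0, 0, 0], [0, 0, 0, 0, 0, 0], [0, 0, 0, 0, 0, 0], [0, 0, 0, 0, 0, 0]])

```text
clock: 9.27
eef_pos: [539.1, -372.6, 82.3]
tcp_rot: [2.791, -0.013, 1.476]
contact_force: [0.8, -0.1, -0.5]
opening: 0.555
```

```bash
python3 look.py 7 wrist; python3 -c "
from rig import r
from h import *
s=r.sense(); M=R.from_euler('xyz',s['tcp_rot']).as_matrix();print(M.round(3)); print(s['eef_pos']+M[:,2]*70)"
```

```text
clock 9.3167
qpos [-0.71717502  0.46894493  1.90477272  0.43211686  0.52603648 -2.54059257]
eef_pos [ 539.33413434 -372.7365295    82.80212397]
tcp_rot [ 2.79025835 -0.01251106  1.47639257]
contact_force [ 0.6503999  -0.44632103 -0.39715607]
wrist_torque [0.0571597  0.20103382 0.00991673]
opening 0.5571060303790382
[[ 0.094  0.934  0.344]
 [ 0.995 -0.093 -0.021]
 [ 0.013  0.344 -0.939]]
[ 563.394938   -374.18879856   17.08326335]
```

View pics/wrist7.png

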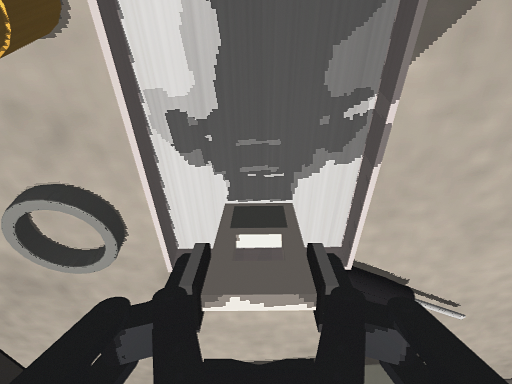

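Request:
arm_command(targets=[[0, -0.0017, 0.0047, 0, 0, 0], [0, -0.0017, 0.0047, 0, 0, 0], [0, 0, 0, 0, 0, 0], [0, 0, 0, 0, 0, 0]])

```text
clock: 9.65
eef_pos: [538.9, -372.1, 72.1]
tcp_rot: [2.791, -0.013, 1.476]
contact_force: [0.4, -0.8, -0.6]
opening: 0.556
```

Request:
arm_command(targets=[[0, 0, 0, 0, 0, 0], [0, 0, 0, 0, 0, 0], [0, 0, 0, 0, 0, 0], [0, 0, 0, 0, 0, 0], [0, 0, 0, 0, 0, 0], [0, 0, 0, 0, 0, 0], [0, 0, 0, 0, 0, 0], [0, 0, 0, 0, 0, 0]], fingers=0.075)

```text
clock: 10.32
eef_pos: [539.1, -372.4, 72.5]
tcp_rot: [2.791, -0.013, 1.476]
contact_force: [-0.0, 0.6, 0.8]
opening: 0.88
```

```bash
python3 look.py 8 wrist side
```

```text
clock 10.4167
qpos [-0.71691848  0.48478877  1.90943366  0.44682623  0.50789303 -2.55736205]
eef_pos [ 539.13395376 -372.40011163   72.52001249]
tcp_rot [ 2.79075315 -0.0127814   1.47639788]
contact_force [-0.36457109 -0.34662209 -0.19402889]
wrist_torque [ 0.02596234  0.14335208 -0.02459658]
opening 0.8829950155952128
```

View pics/wrist8.png

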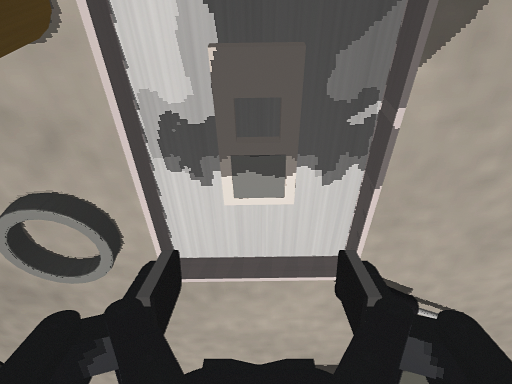

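The tag lies flat inside the tray in the wrist view, in one piece around (260,120). The fingers stand clear of it. Now I retract, straighten the tool and go to a viewing pose beside the knob.

Request:
arm_command(targets=[[0, 0, -0.02, 0, 0, 0], [0, 0, -0.02, 0, 0, 0], [0, 0, -0.02, 0, 0, 0], [0, 0, -0.02, 0, 0, 0], [0, 0, -0.02, 0, 0, 0], [0, 0, -0.02, 0, 0, 0], [0, 0, 0, 0.0877, 0, 0], [0, 0, 0, 0.0877, 0, 0], [0, 0, 0, 0.0877, 0, 0], [0, 0, 0, 0.0877, 0, 0], [0, 0, 0, 0, 0, 0], [0, 0, 0, 0, 0, -0.099], [0, 0, 0, 0, 0, -0.099], [0, 0, 0, 0, 0, -0.099], [0, 0, 0, 0, 0, -0.099], [0, 0, 0, 0, 0, -0.099], [0, 0, 0, 0, 0, -0.099], [0, 0, 0, 0, 0, 0]])

```text
clock: 11.92
eef_pos: [497.4, -369.8, 184.9]
tcp_rot: [3.133, -0.01, 2.075]
contact_force: [0.9, 0.9, -1.0]
opening: 0.877
```

Request:
arm_command(targets=[[0.02314, 0.0201, -0.00417, 0, 0, 0], [0.02314, 0.0201, -0.00417, 0, 0, 0], [0.02314, 0.0201, -0.00417, 0, 0, 0], [0.02314, 0.0201, -0.00417, 0, 0, 0], [0.02314, 0.0201, -0.00417, 0, 0, 0], [0.02314, 0.0201, -0.00417, 0, 0, 0], [0.02314, 0.0201, -0.00417, 0, 0, 0], [0.02314, 0.0201, -0.00417, 0, 0, 0], [0.02314, 0.0201, -0.00417, 0, 0, 0], [0.02314, 0.0201, -0.00417, 0, 0, 0], [0.02314, 0.0201, -0.00417, 0, 0, 0], [0.02314, 0.0201, -0.00417, 0, 0, 0], [0.02314, 0.0201, -0.00417, 0, 0, 0], [0.02314, 0.0201, -0.00417, 0, 0, 0], [0.02314, 0.0201, -0.00417, 0, 0, 0], [0.02314, 0.0201, -0.00417, 0, 0, 0], [0.02314, 0.0201, -0.00417, 0, 0, 0], [0.02314, 0.0201, -0.00417, 0, 0, 0], [0, 0, 0, 0, 0, 0], [0, 0, 0, 0, 0, 0]])

```text
clock: 13.58
eef_pos: [615.7, 169.2, 267.0]
tcp_rot: [3.133, -0.011, 2.07]
contact_force: [0.1, 0.4, -0.5]
opening: 0.878
```

```bash
python3 look.py 9 wrist side
```

```text
clock 13.6833
qpos [ 0.25650978  0.34065359  1.57026223  0.0129542   1.22677863 -1.81673787]
eef_pos [615.31449705 167.26074519 266.73593683]
tcp_rot [ 3.134864   -0.01090193  2.06893895]
contact_force [ 0.97175958 -0.83842421 -0.04564121]
wrist_torque [-0.03271337  0.04116457  0.00773333]
opening 0.8827843046540171
```

View pics/wrist9.png

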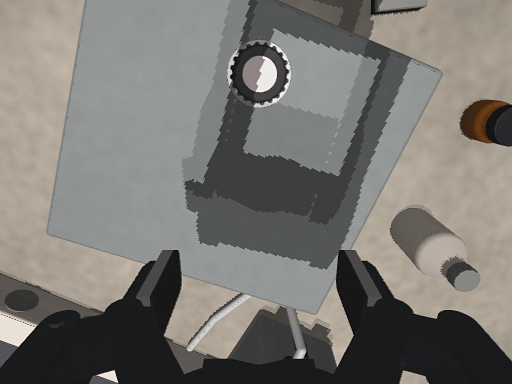

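View pics/side9.png

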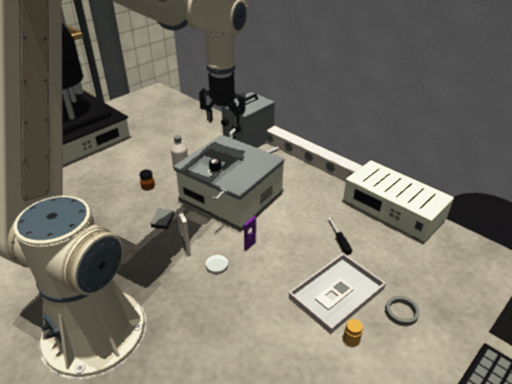

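Run:
```python
import pickle
from h import *
from rig import r
np.set_printoptions(precision=2,suppress=True)
f=pickle.load(open("wrist9.pkl","rb"))
g=cv2.cvtColor(f["image"],cv2.COLOR_BGR2GRAY)
m=np.zeros_like(g);m[35:112,222:297]=(g[35:112,222:297]<60)*255
c=max(cv2.findContours(m,0,2)[0],key=cv2.contourArea);(u,v),rad=cv2.minEnclosingCircle(c);print(u,v,rad)
k=onz(f,u,v,186);print(k,rad*2*(f["xyz"][2]-186)/f["fx"])
print(onz(f,261,73,190))
corn=[(48,234),(318,313),(441,72)]
P=[onz(f,*p,150) for p in corn];print(P)
s=r.sense();M=R.from_euler('xyz',s['tcp_rot']).as_matrix()
print(M.T@(np.array([k[0],k[1],230])-s['eef_pos']))
```

```text
257.97393798828125 72.76058959960938 30.823959350585938
[538.64 128.3  186.  ] 42.83246558330689
[537.9  130.06 190.  ]
[array([746.77,  28.46, 150.  ]), array([706.32, 288.06, 150.  ]), array([470.9 , 250.46, 150.  ])]
[  2.01 -86.21  36.18]
```

Run:
```python
from h import *
from rig import r
np.set_printoptions(precision=4,suppress=True)
s=r.sense();M=R.from_euler('xyz',s['tcp_rot'])
D=R.from_euler('xyz',[np.pi,0,2.069])
print((M.inv()*D).as_rotvec())
print(D.as_matrix().T@(np.array([537.5,127.5,160])-s['eef_pos']))
```

```text
[ 0.0067 -0.0109 -0.0001]
[  2.256  -87.3552 106.7359]
```

Request:
arm_command(targets=[[0.0023, 0, 0, 0.0067, -0.0109, 0], [0, -0.0146, 0, 0, 0, 0], [0, -0.0146, 0, 0, 0, 0], [0, -0.0146, 0, 0, 0, 0], [0, -0.0146, 0, 0, 0, 0], [0, -0.0146, 0, 0, 0, 0], [0, -0.0146, 0, 0, 0, 0], [0, 0, 0.012, 0, 0, 0], [0, 0, 0.012, 0, 0, 0], [0, 0, 0.012, 0, 0, 0], [0, 0, 0.012, 0, 0, 0], [0, 0, 0.012, 0, 0, 0], [0, 0, 0, 0, 0, 0], [0, 0, 0, 0, 0, 0]])

```text
clock: 14.85
eef_pos: [537.5, 128.0, 205.9]
tcp_rot: [-3.14, -0.0, 2.071]
contact_force: [-0.8, 1.2, 1.2]
opening: 0.878
```

```bash
python3 look.py 10 wrist side top
```

```text
clock 15.0
qpos [ 2.31188089e-01  2.66658414e-01  1.81243774e+00 -1.86344120e-04
  1.06120297e+00 -1.83920817e+00]
eef_pos [538.42241728 128.22671548 207.6455845 ]
tcp_rot [3.14038861e+00 5.00000665e-04 2.07048676e+00]
contact_force [ 0.74931226 -0.42104749  0.00960829]
wrist_torque [-0.00397717  0.01480213 -0.00559865]
opening 0.8777575525368762
```

View pics/wrist10.png

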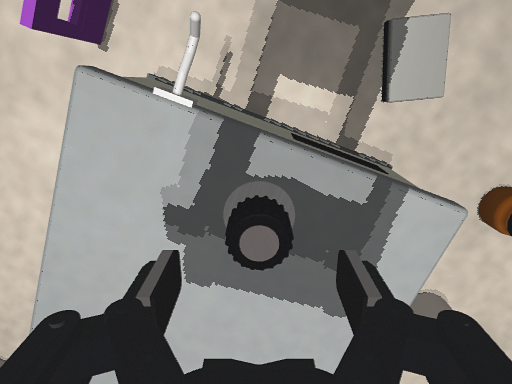

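View pics/side10.png

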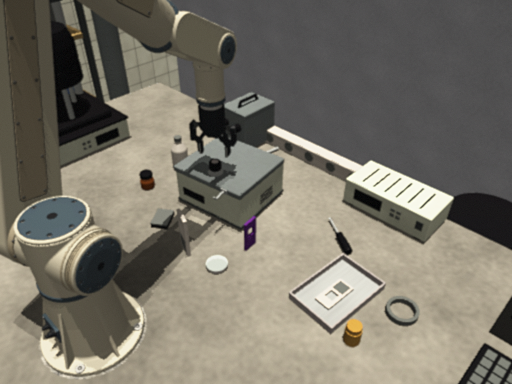

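Run:
```python
from h import *
import pickle
f=pickle.load(open("wrist10.pkl","rb"))
print(onz(f,260,244,190))
```

```text
[539.02368875 130.38109146 190.        ]
```

Three views put the knob at about (538, 128), and the TCP is over it. I go down and close.

Request:
arm_command(targets=[[0, 0, 0.012, 0, 0, 0], [0, 0, 0.012, 0, 0, 0], [0, 0, 0.012, 0, 0, 0], [0, 0, 0.011, 0, 0, 0], [0, 0, 0, 0, 0, 0], [0, 0, 0, 0, 0, 0]])

```text
clock: 15.5
eef_pos: [537.3, 127.9, 159.1]
tcp_rot: [-3.14, -0.0, 2.07]
contact_force: [0.7, 0.7, -0.7]
opening: 0.881
```

Request:
arm_command(targets=[[0, 0, 0, 0, 0, 0], [0, 0, 0, 0, 0, 0], [0, 0, 0, 0, 0, 0], [0, 0, 0, 0, 0, 0], [0, 0, 0, 0, 0, 0], [0, 0, 0, 0, 0, 0], [0, 0, 0, 0, 0, 0], [0, 0, 0, 0, 0, 0], [0, 0, 0, 0, 0, 0], [0, 0, 0, 0, 0, 0]], fingers=0.02, squeeze=50)

```text
clock: 16.33
eef_pos: [538.1, 128.5, 161.1]
tcp_rot: [3.14, -0.0, 2.07]
contact_force: [-2.1, 2.8, 5.6]
opening: 0.405
```

```bash
python3 look.py 11
```

```text
clock 16.3333
qpos [ 2.31389058e-01  3.21309552e-01  1.85433411e+00  7.26295665e-04
  9.64389097e-01 -1.83919621e+00]
eef_pos [538.14972963 128.5441407  161.12815756]
tcp_rot [ 3.13993029e+00 -1.62418519e-04  2.07017194e+00]
contact_force [-2.07299892  2.75354745  5.57988346]
wrist_torque [ 0.37007684  0.41288914 -0.04020217]
opening 0.40474254331508314
```

The opening is 34.6 mm, so the knob is held. Now a gentle tug.

Request:
arm_command(targets=[[0, 0, -0.001, 0, 0, 0], [0, 0, -0.001, 0, 0, 0], [0, 0, -0.001, 0, 0, 0], [0, 0, 0, 0, 0, 0], [0, 0, 0, 0, 0, 0]])

```text
clock: 16.75
eef_pos: [538.4, 128.6, 163.0]
tcp_rot: [3.14, -0.0, 2.07]
contact_force: [4.1, 4.5, -7.8]
opening: 0.407
```

Request:
arm_command(targets=[[0, 0, -0.001, 0, 0, 0], [0, 0, -0.001, 0, 0, 0], [0, 0, 0, 0, 0, 0], [0, 0, 0, 0, 0, 0]])

```text
clock: 17.08
eef_pos: [538.5, 128.6, 164.3]
tcp_rot: [3.14, -0.0, 2.07]
contact_force: [6.6, 5.9, -14.7]
opening: 0.405
```

Request:
arm_command(targets=[[0, 0, -0.001, 0, 0, 0], [0, 0, -0.001, 0, 0, 0], [0, 0, 0, 0, 0, 0], [0, 0, 0, 0, 0, 0]])

```text
clock: 17.42
eef_pos: [538.4, 128.5, 164.6]
tcp_rot: [3.141, -0.0, 2.07]
contact_force: [12.2, 5.5, -30.9]
opening: 0.402
```

It is caught: z stopped at 164.6 while the force climbed to 31 N. I slack off and turn a quarter turn.

Request:
arm_command(targets=[[0, 0, 0.003, 0, 0, 0], [0, 0, 0.003, 0, 0, 0], [0, 0, 0, 0, 0, 0]])

```text
clock: 17.67
eef_pos: [538.1, 128.5, 161.3]
tcp_rot: [3.141, -0.0, 2.07]
contact_force: [0.4, 4.9, -2.9]
opening: 0.409
```

Request:
arm_command(targets=[[0, 0, 0, 0, 0, 0.1], [0, 0, 0, 0, 0, 0.1], [0, 0, 0, 0, 0, 0.1], [0, 0, 0, 0, 0, 0.1], [0, 0, 0, 0, 0, 0.1], [0, 0, 0, 0, 0, 0.1], [0, 0, 0, 0, 0, 0.1], [0, 0, 0, 0, 0, 0.1], [0, 0, 0, 0, 0, 0.1], [0, 0, 0, 0, 0, 0.1], [0, 0, 0, 0, 0, 0.1], [0, 0, 0, 0, 0, 0.1], [0, 0, 0, 0, 0, 0.1], [0, 0, 0, 0, 0, 0.1], [0, 0, 0, 0, 0, 0.1], [0, 0, 0, 0, 0, 0.1], [0, 0, 0, 0, 0, 0], [0, 0, 0, 0, 0, 0]])

```text
clock: 19.17
eef_pos: [538.2, 129.0, 161.3]
tcp_rot: [-3.141, -0.002, 0.469]
contact_force: [1.4, 8.1, -2.6]
opening: 0.402
```

Request:
arm_command(targets=[[0, 0, -0.001, 0, 0, 0], [0, 0, -0.001, 0, 0, 0], [0, 0, -0.001, 0, 0, 0], [0, 0, -0.001, 0, 0, 0], [0, 0, 0, 0, 0, 0], [0, 0, 0, 0, 0, 0]])

```text
clock: 19.67
eef_pos: [538.6, 129.1, 164.3]
tcp_rot: [-3.141, -0.002, 0.47]
contact_force: [6.5, 9.3, -14.8]
opening: 0.404
```

Request:
arm_command(targets=[[0, 0, -0.001, 0, 0, 0], [0, 0, -0.001, 0, 0, 0], [0, 0, 0, 0, 0, 0], [0, 0, 0, 0, 0, 0]])

```text
clock: 20.0
eef_pos: [538.5, 129.1, 164.8]
tcp_rot: [-3.141, -0.002, 0.47]
contact_force: [11.2, 11.4, -31.1]
opening: 0.403
```

It is still caught, with the same stop and 31 N. I give it a second quarter turn the same way.

Request:
arm_command(targets=[[0, 0, 0.003, 0, 0, 0], [0, 0, 0.003, 0, 0, 0], [0, 0, 0, 0, 0, 0]])

```text
clock: 20.25
eef_pos: [538.2, 129.0, 161.3]
tcp_rot: [-3.141, -0.002, 0.47]
contact_force: [0.9, 7.5, -3.3]
opening: 0.401
```

Request:
arm_command(targets=[[0, 0, 0, 0, 0, 0.1], [0, 0, 0, 0, 0, 0.1], [0, 0, 0, 0, 0, 0.1], [0, 0, 0, 0, 0, 0.1], [0, 0, 0, 0, 0, 0.1], [0, 0, 0, 0, 0, 0.1], [0, 0, 0, 0, 0, 0.1], [0, 0, 0, 0, 0, 0.1], [0, 0, 0, 0, 0, 0.1], [0, 0, 0, 0, 0, 0.1], [0, 0, 0, 0, 0, 0.1], [0, 0, 0, 0, 0, 0.1], [0, 0, 0, 0, 0, 0.1], [0, 0, 0, 0, 0, 0.1], [0, 0, 0, 0, 0, 0.1], [0, 0, 0, 0, 0, 0.1], [0, 0, 0, 0, 0, 0], [0, 0, 0, 0, 0, 0]])

```text
clock: 21.75
eef_pos: [538.8, 128.9, 161.3]
tcp_rot: [-3.139, 0.0, -1.131]
contact_force: [2.7, 5.7, -5.4]
opening: 0.402
```

Request:
arm_command(targets=[[0, 0, -0.001, 0, 0, 0], [0, 0, -0.001, 0, 0, 0], [0, 0, -0.001, 0, 0, 0], [0, 0, -0.001, 0, 0, 0], [0, 0, -0.001, 0, 0, 0], [0, 0, -0.001, 0, 0, 0], [0, 0, 0, 0, 0, 0], [0, 0, 0, 0, 0, 0]])

```text
clock: 22.42
eef_pos: [539.9, 129.2, 167.2]
tcp_rot: [-3.137, -0.0, -1.13]
contact_force: [9.7, 8.1, -11.4]
opening: 0.402
```

```bash
python3 look.py 12 wrist
```

```text
clock 22.4667
qpos [2.31451441e-01 3.14804284e-01 1.84784861e+00 1.27335594e-03
 9.74096118e-01 1.36075856e+00]
eef_pos [539.91628366 129.15666822 167.16521791]
tcp_rot [-3.13663549e+00  2.37391890e-05 -1.13002003e+00]
contact_force [ 10.51356392   7.99503638 -11.54041566]
wrist_torque [ 1.44335958 -0.95671266 -0.00673147]
opening 0.4064838554907662
```

View pics/wrist12.png

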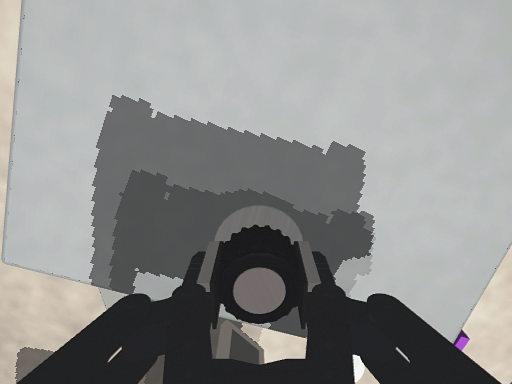

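It is free: it passed the stop and the force is only 11 N. Now I swing it along the hinge arc.

Request:
arm_command(targets=[[0.0003, -0.0009, 0, -0.0285, -0.0092, 0], [0.0005, -0.0016, -0.0092, -0.0452, -0.0145, 0], [0.0005, -0.0016, -0.0092, -0.0452, -0.0145, 0], [0.0005, -0.0016, -0.0092, -0.0452, -0.0145, 0], [0.0005, -0.0016, -0.0092, -0.0452, -0.0145, 0], [0, 0, 0, 0, 0, 0], [0, 0, 0, 0, 0, 0], [0, 0, 0, 0, 0, 0]])

```text
clock: 23.13
eef_pos: [549.9, 130.5, 202.4]
tcp_rot: [2.934, 0.067, -1.137]
contact_force: [3.9, 7.5, -7.4]
opening: 0.407
```

```bash
python3 look.py 13 side; python3 -c "
from rig import r
from h import *
s=r.sense(); M=R.from_euler('xyz',s['tcp_rot']).as_matrix();print(M.round(3)); hx=np.array([.9914,.1305,0]);hy=np.array([-.1305,.9914,0])
print(M.T@hy,M.T@hx)
h=np.array([538.5,128.7,130])+194*hx
d=s['eef_pos']-h; print('phi from pos',np.arctan2(d[2],-d@hx)-np.arctan2(31,194),np.hypot(d[2],d@hx),'tilt',np.arccos(-M[2,2]))
"
```

```text
clock 23.1833
qpos [0.21806676 0.40922024 1.63674533 0.02092412 1.31233442 1.34027198]
eef_pos [549.95837409 130.50203251 202.41687758]
tcp_rot [ 2.93452588  0.06730309 -1.13674979]
contact_force [ 4.045998    6.72144146 -8.764404  ]
wrist_torque [ 1.02435201 -0.99444155 -0.24914231]
opening 0.4076987913273754
[[ 0.42  -0.882 -0.214]
 [-0.905 -0.424 -0.027]
 [-0.067  0.205 -0.976]]
[-0.95218944 -0.30534803  0.00143634] [ 0.29785406 -0.92983582 -0.21585299]
phi from pos 0.21950812932131022 196.2371273474363 tilt 0.21758081073474814
```

View pics/side13.png

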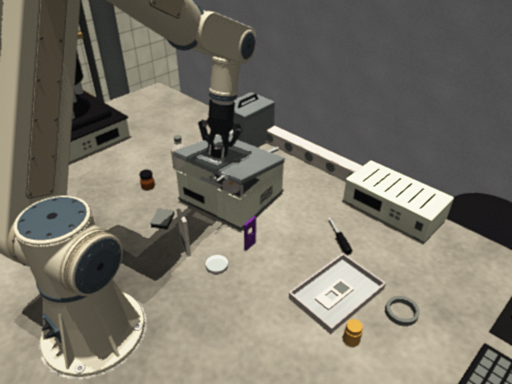

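The lid is opening, with phi about 0.22 from position and from tilt alike and low forces. I continue to about 0.6–0.65 with 9 more steps.

Request:
arm_command(targets=[[0.0005, -0.0016, -0.0092, -0.0452, -0.0145, 0], [0.0005, -0.0016, -0.0092, -0.0452, -0.0145, 0], [0.0005, -0.0016, -0.0092, -0.0452, -0.0145, 0], [0.0005, -0.0016, -0.0092, -0.0452, -0.0145, 0], [0.0005, -0.0016, -0.0092, -0.0452, -0.0145, 0], [0, 0, 0, 0, 0, 0], [0, 0, 0, 0, 0, 0]])

```text
clock: 23.77
eef_pos: [571.7, 133.6, 243.0]
tcp_rot: [2.704, 0.137, -1.16]
contact_force: [0.9, 7.4, -7.9]
opening: 0.404
```

Request:
arm_command(targets=[[0.0005, -0.0016, -0.0092, -0.0452, -0.0145, 0], [0.0005, -0.0016, -0.0092, -0.0452, -0.0145, 0], [0.0005, -0.0016, -0.0092, -0.0452, -0.0145, 0], [0.0005, -0.0016, -0.0092, -0.0452, -0.0145, 0], [0, 0, 0, 0, 0, 0], [0, 0, 0, 0, 0, 0], [0, 0, 0, 0, 0, 0], [0, 0, 0, 0, 0, 0], [0, 0, 0, 0, 0, 0], [0, 0, 0, 0, 0, 0]])

```text
clock: 24.6
eef_pos: [595.5, 137.1, 271.2]
tcp_rot: [2.52, 0.187, -1.189]
contact_force: [0.1, 8.4, -8.0]
opening: 0.401
```

```bash
python3 look.py 14 side wrist top; python3 -c "
from rig import r
from h import *
s=r.sense(); M=R.from_euler('xyz',s['tcp_rot']).as_matrix(); hx=np.array([.9914,.1305,0])
h=np.array([538.5,128.7,130])+194*hx
d=s['eef_pos']-h; print('phi from pos',np.arctan2(d[2],-d@hx)-np.arctan2(31,194),np.hypot(d[2],d@hx),'tilt',np.arccos(-M[2,2]))
"
```

```text
clock 24.75
qpos [0.19974938 0.67913148 1.16795577 0.04587343 1.93830662 1.33067877]
eef_pos [595.46497653 137.04524178 271.153565  ]
tcp_rot [ 2.52006071  0.186594   -1.18880943]
contact_force [ 1.16649751  8.47291784 -7.90312556]
wrist_torque [ 1.00174021 -1.17074132 -0.70603376]
opening 0.40530520623941557
phi from pos 0.6440056102057233 196.30080119219838 tilt 0.6453731361538706
```

View pics/side14.png

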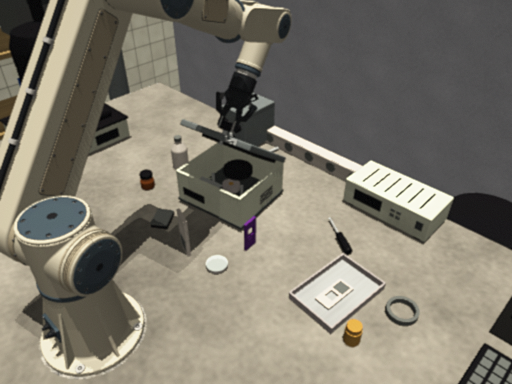

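View pics/wrist14.png

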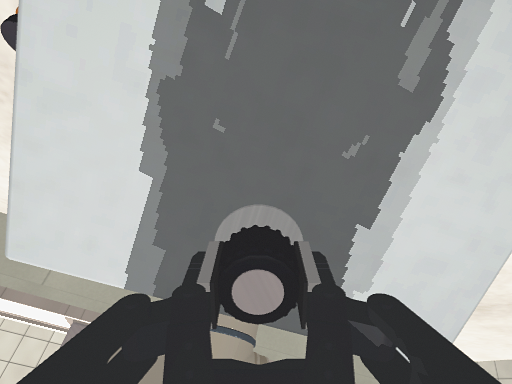

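View pics/top14.png

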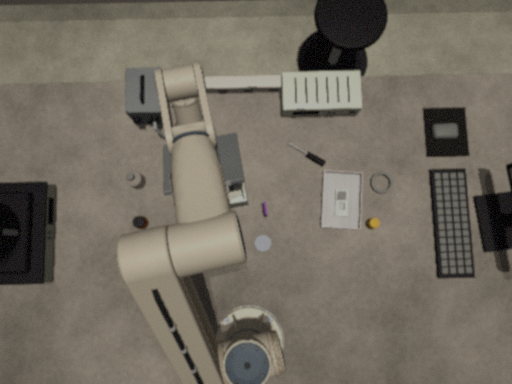

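The lid stands at about 0.64 rad (37°) with the knob still gripped, at (258,292) in the wrist view. The tag lies in the tray at top-view pixel (342,202), and the bystanders are where they were. I hand the job in.

Run:
```python
from rig import r
s=r.sense();print(s["clock"],abs(s["qvel"]).max(),s["opening"],s["contact_force"])
print(r.sign_off())
```

```text
24.75 0.0013133890269750859 0.40530520623941557 [ 1.16649751  8.47291784 -7.90312556]
the job is handed in; nothing more can be done
None
```

I moved the tag to the tray and opened the lid, and I handed the job in at 24.75 s with the gripper still holding the lid open. The sign-off reported no verdict.

- **Tag:** I took it by its side edges, lifted it 17 mm and drew it forward off the hook. Released at a slight tilt, it fell flat, and both fixed cameras showed it inside the tray with the fingers well clear.
- **Catch:** The first tug stopped dead after about 3 mm at 31 N measured at the wrist, and so did the second after a quarter turn. After a second quarter turn the same way, the lid came free.
- **Lid:** It stood at about 0.64 rad (37°), with position and tool tilt agreeing. The arm was still, the knob was in the grip (34.6 mm opening against its 36 mm diameter), and about 8 N hung from the gripper.
- **Bystanders:** They looked unmoved in the last pictures; I judged this by eye and did not measure it.
- **Problem along the way:** The last joint reached its range limit while I was tilting the tag over the tray. I cut the tilt from about 35° to about 20°, and the tag still toppled as planned.
- **Disagreements:** The separate measurements of the tag and the knob differed by about 3 to 5 mm, which the finger clearance absorbed.

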